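# Swap the duck eggs into the boiling rack without cracking any

### The arm

A 7-joint arm with a two-finger parallel gripper is mounted at the origin on a cart in front of the work surface, level with it; the furniture and walls round the work are solid. World frame = base frame: x ahead of the robot, y to its left, z up, the work surface at z = 0. Lengths are in mm, angles in rad, forces in N, time in s.
With the tool pointing down it reaches from about 400 to 875 mm from the base axis. Payload 4.4 kg.
Tool frame: the origin (TCP) lies on the centre line of the jaws, within the pads' length; the fingertips stand 14 mm ahead of it and the grasp point (between the pads) lies 5 mm behind it (tips_ahead is the distance from the TCP to the fingertips, in mm); z points along the fingers, y is the line along which they close (so a half turn about z gives the same grasp; the last joint's range is limited). The gripper opens to 85 mm and grips with 20 to 120 N. Pads are 22 mm wide; open, the fingers measure 114 mm over their backs; the gripper's body (76 mm by 85 mm) begins 54 mm behind the grasp point. The pads swing forward as they close: fully open they stand 13 mm farther back than shut.
Start: joints at [-1.18, 0.628, 0.038, 1.517, -0.027, 0.996, -0.02], TCP at [286.681, 583.379, 245.313] pointing down, gripper open.
Joint ranges: [-3.06, 3.06], [-0.37, 2.12], [-1.25, 1.32], [0.18, 2.47], [-1.1, 4.24], [0.23, 1.98], [-2.94, 2.94]. Speed limits (rad/s): [2.57, 2.57, 3.14, 3.14, 3.14, 3.14, 3.14].

### API

Orientations are given as [roll, pitch, yaw] about the fixed x, y, z axes, in that order (R = Rz(yaw) Ry(pitch) Rx(roll)).
In Python, from cell import * gives the robot as it stands.
- The arm moves only by the tool move_arm, never from a script. Its argument "rows" is text: rows parted by semicolons, each of 7 numbers parted by spaces: the shift along the tool's x, y, z scaled (see below), then the turn, a rotation vector about the tool's x, y, z scaled (see below), then the closure, from -1 (fully open) to 1 (shut). A call has 1 to 12 rows; each row is the pose to reach, as a shift and turn from the pose commanded when the call began, along the tool's axes at that moment; what a row does not reach only later rows make up. The controller multiplies each number of a shift by 0.3 m and each number of a turn by pi/2 rad. A row lasts 1/12 s, in which the tool goes at most 41.7 mm and 7.16 degrees, less where a joint would pass 70% of its speed; a pose out of reach is approached as far as the arm can. A call with a number of a shift or a turn outside -1 to 1 is refused whole. A call with a gripper value outside its range is refused whole. The fingers move at their own pace and stop on an object; the grip force is fixed at half the most. Time passes only in rows, so rows that repeat a pose let the fingers close. It gives the time, the measured TCP pose, the force, the opening and the grip force at its end, in the units of the state.
- read_state(): the state, without advancing time (a new reading comes with each control period).
- get_image(name): name is "side" or "top" or "wrist"; returns a dict with "img" (400x640x3 uint8, red, green, blue), "vfov" (degrees; the focal length in pixels is half the picture's height over the tangent of half this angle, whatever the lens; pixels are square), "cx", "cy" (the principal point, pixels), "extrinsics" (4x4, takes a point from camera to world coordinates); the wrist camera has in their place "T_tool_cam" (4x4, takes a point from camera to tool coordinates, whose origin is the TCP and whose axes are the flange's). Camera axes: x right, y up, looking along -z (the intrinsics and any distortion apply to the point x, -y, -z); pixel columns grow to the right and rows downward; lengths in mm; the calibration is good to about 2 mm. A picture is of the moment at which its call begins: read the wrist's pose just before it. There is no depth.
- finish_job(): hands the job in; it is judged then, once.
The state is a dict: "clock": time; "qpos": joint angles; "qd": joint speeds; "tau": joint torques, N m; "eef_pos": TCP position; "tool_rot": TCP orientation; "force": force on the tool from outside, world axes, zero at the start; "torque": the same for the moment, N m; "width": finger opening in mm; "gripper_force": force on a finger pad.
Only numpy, scipy, OpenCV 4.12 (cv2) and the standard library are available. Lean on these libraries where they do the work, as an engineer would, in place of code of your own. Each camera call takes 0.05 s, during which the arm holds its last target. There are 200 camera calls.

### The job

Stand the two big duck eggs from the full egg tray upright in the two openings of the boiling rack, and put the small hen egg that is in the rack now into a pocket of the tray, upright too. Raw eggs crack: hold them as lightly as the gripper will (at most about 30 N from each finger), set each one down softly into its opening without dropping or knocking it, and leave the other eggs and everything around them where they are.

Things in the scene. Friction and masses are not known exactly. Their poses are not given: they have to be found in the camera images.
- egg_tray: egg tray of plain grey-brown moulded pulp, fixed, 168 (x) x 248 (y) x 30 mm high, six square pockets in 2 rows of 3 (along y), 80 mm apart both ways, 34 mm wide at the flat top; origin at the centre of its underside, z up
- egg_rack: egg-boiling rack of 6 mm plain steel wire, fixed, 74 (x) x 156 (y) mm, its top wires 30 mm high, with two square openings 33 mm wide at y = +45 and -45 mm and between them, at the centre, a wire loop handle 34 mm wide along x, 6 mm thick along y, top 79 mm high; origin at the centre of its underside, z up
- duck_egg_1: duck egg, the large kind: 72 mm tall, 50 mm across at its widest 30 mm above the bottom; origin at its blunt bottom end, its z axis points to the narrow top; about 85 g. Standing in an opening its bottom lies 8 mm below the top of the tray (z about 0.022) or 9 mm below that of the rack (z about 0.0205)
- duck_egg_2: the other duck egg, the same
- hen_egg_1: hen egg, the small kind: 58 mm tall, 43 mm across at its widest 24 mm above the bottom; origin at its blunt bottom end, z axis to the narrow top; about 60 g. Standing in an opening its bottom lies 9 mm below the top of the tray (z about 0.0205) or 11 mm below that of the rack (z about 0.019). It starts in the tray and stays there
- hen_egg_2: hen egg, the small kind: 58 mm tall, 43 mm across at its widest 24 mm above the bottom; origin at its blunt bottom end, z axis to the narrow top; about 60 g. Standing in an opening its bottom lies 9 mm below the top of the tray (z about 0.0205) or 11 mm below that of the rack (z about 0.019). It starts in the tray and stays there
- hen_egg_3: hen egg, the small kind: 58 mm tall, 43 mm across at its widest 24 mm above the bottom; origin at its blunt bottom end, z axis to the narrow top; about 60 g. Standing in an opening its bottom lies 9 mm below the top of the tray (z about 0.0205) or 11 mm below that of the rack (z about 0.019). It starts in the tray and stays there
- hen_egg_4: hen egg, the small kind: 58 mm tall, 43 mm across at its widest 24 mm above the bottom; origin at its blunt bottom end, z axis to the narrow top; about 60 g. Standing in an opening its bottom lies 9 mm below the top of the tray (z about 0.0205) or 11 mm below that of the rack (z about 0.019). It starts in the tray and stays there
- hen_egg_5: hen egg, the small kind: 58 mm tall, 43 mm across at its widest 24 mm above the bottom; origin at its blunt bottom end, z axis to the narrow top; about 60 g. Standing in an opening its bottom lies 9 mm below the top of the tray (z about 0.0205) or 11 mm below that of the rack (z about 0.019). This is the one that stands in the rack at the start
- pocket_0 (a point): centre of a tray pocket, level with the tray's top (30 mm above the worktop)
- pocket_1 (a point): centre of a tray pocket, level with the tray's top (30 mm above the worktop)
- pocket_2 (a point): centre of a tray pocket, level with the tray's top (30 mm above the worktop)
- pocket_3 (a point): centre of a tray pocket, level with the tray's top (30 mm above the worktop)
- pocket_4 (a point): centre of a tray pocket, level with the tray's top (30 mm above the worktop)
- pocket_5 (a point): centre of a tray pocket, level with the tray's top (30 mm above the worktop)
- rack_place_0 (a point): centre of a rack opening, level with the rack's top (30 mm above the worktop)
- rack_place_1 (a point): centre of a rack opening, level with the rack's top (30 mm above the worktop)
- garlic: bulb of garlic, 48x50x51 mm, close beside the rack; bystander; origin at the centre of its underside
- ramekin_1: white ramekin, 69 mm wide, 34 mm high, close in front of the tray; bystander; origin at the centre of its underside
- potato_a: potato, 50x89x44 mm, close beside the rack; bystander; origin at the centre of its underside
- spice_jar: spice jar, 44 mm wide, 99 mm tall, behind the work; bystander; origin at the centre of its underside
Not all that is in view belongs to the job. Leave any blue look-alike of the hen_egg_5 alone. Leave any purple look-alike of the duck_egg_1 alone.

How it is judged:
By the outcome, as a careful person would: the job done as asked, in the order asked, and still so for the second after the job is handed in, with the robot touching nothing.
It also fails if it takes over 67 s, if anything falls off the work surface, if the arm or the gripper's body presses on something with over 40 N, if the wrist force passes 120 N, or if a joint passes its speed limit or range.

## Working session

There is one attempt and no reset: what is moved stays moved. The work goes in short steps, Python scripts to look and compute and a tool call to move; the robot and the scene stay as the last step left them, time stands still between calls to the robot, and variables do not carry over. Pictures are saved under pics/ and viewed, at most 10 in all, crops included, and the job is handed in when it is done.

Besides the shell and the picture viewer there is one more tool, called by a JSON object that holds its "api" and its "payload", one argument or row to a line. move_arm: Moves the arm, as the interface text tells. Its arguments: {"type":"object","properties":{"rows":{"type":"string"}},"required":["rows"]}

```bash
mkdir -p pics; cat > h.py <<'E'
from cell import *
import numpy as np, cv2
from scipy.spatial.transform import Rotation as R
def grab(n):
    s=read_state(); d=get_image(n)
    d['f']=200/np.tan(np.radians(d['vfov'])/2)
    if 'extrinsics' in d: d['T']=np.array(d['extrinsics'])
    else:
        T=np.eye(4); T[:3,:3]=R.from_euler('xyz',s['tool_rot']).as_matrix(); T[:3,3]=s['eef_pos']; d['T']=T@np.array(d['T_tool_cam'])
    return d
def ray(d,u,v):
    r=np.array([(u-d['cx'])/d['f'],-(v-d['cy'])/d['f'],-1]); return d['T'][:3,3],d['T'][:3,:3]@r
def plane(d,u,v,z):
    o,r=ray(d,u,v); return o+r*(z-o[2])/r[2]
def proj(d,p):
    c=np.linalg.inv(d['T'])@np.append(p,1); return d['cx']-d['f']*c[0]/c[2], d['cy']+d['f']*c[1]/c[2]
E
python3 - <<'E'
from h import *
s=read_state(); print(s)
for n in ('top','side','wrist'):
    d=grab(n); print(n,{k:v for k,v in d.items() if k not in('img','extrinsics')})
    cv2.imwrite(f'pics/{n}0.png',d['img'][:,:,::-1])
E
```

```text
{'clock': 0.0, 'qpos': array([-1.17980793,  0.6293896 ,  0.03843358,  1.51837884, -0.02699797,
        0.99629817, -0.02001566]), 'qd': array([-0.00036928, -0.00168869,  0.00080032,  0.00071438,  0.00247096,
        0.00029031, -0.000406  ]), 'tau': array([ 8.17827149e-04, -5.63409483e+01,  1.22654133e+00, -1.93439180e+01,
        1.10016941e-02,  1.06204598e-02,  1.05047772e-05]), 'eef_pos': array([286.39616205, 582.82616245, 244.35727869]), 'tool_rot': array([-3.13963668e+00,  2.51978077e-05,  2.68479625e+00]), 'force': array([0.37578846, 0.02308506, 0.94776336]), 'torque': array([ 0.01704075,  0.00268974, -0.02304777]), 'gripper_force': 0.0, 'width': 85.36482489787359}
top {'vfov': 47.02994748322284, 'cx': 319.8088638547983, 'cy': 195.55738616266024, 'f': np.float64(459.63997766297456), 'T': array([[ 2.99408251e-02,  9.96219506e-01, -8.15490169e-02,
         4.98129919e+02],
       [-9.99492993e-01,  3.07232851e-02,  8.35682659e-03,
        -2.07846849e+01],
       [ 1.08306874e-02,  8.12574607e-02,  9.96634297e-01,
         1.10482772e+03],
       [ 0.00000000e+00,  0.00000000e+0
[... 639 characters left out ...]
 9.62631313e-01,  2.70813671e-01,
         6.89129886e+01],
       [ 9.99999110e-01,  1.17111334e-03, -6.39126452e-04,
         1.00026305e+00],
       [-9.32396640e-04,  2.70812820e-01, -9.62631574e-01,
        -1.28700122e+02],
       [ 0.00000000e+00,  0.00000000e+00,  0.00000000e+00,
         1.00000000e+00]]), 'f': np.float64(319.32565151842965), 'T': array([[ 4.41917229e-01, -8.63621929e-01, -2.42623836e-01,
         2.25119998e+02],
       [ 8.97055454e-01,  4.25198681e-01,  1.20405957e-01,
         6.14357123e+02],
       [-8.21890253e-04, -2.70856503e-01,  9.62619385e-01,
         3.73156185e+02],
       [ 0.00000000e+00,  0.00000000e+00,  0.00000000e+00,
         1.00000000e+00]])}
```

View pics/top0.png

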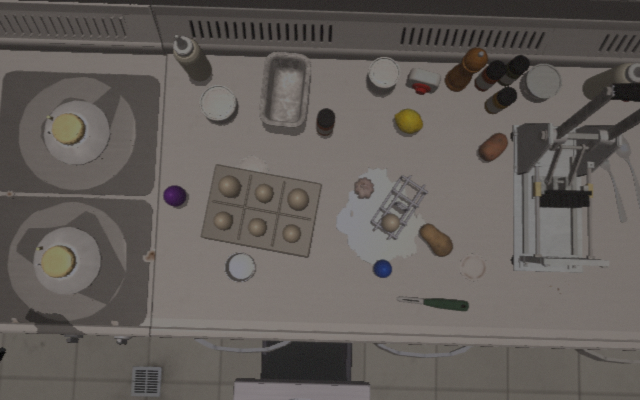

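View pics/side0.png

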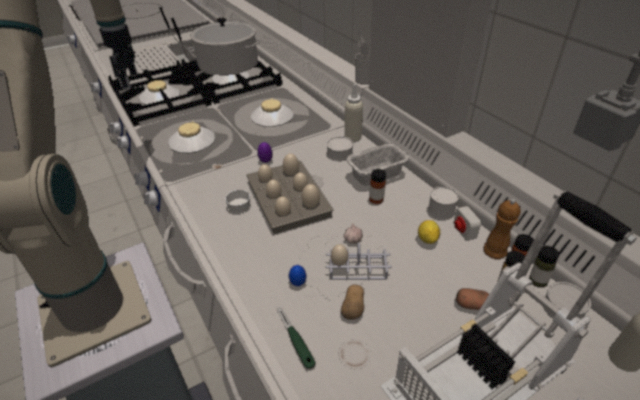

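The top view shows the tray at about (262,210), with bigger eggs probably at (229,187) and (298,200). The rack is at (400,208) with the hen egg at (390,223), and its free opening is near (408,190). The purple and blue look-alikes are at (175,196) and (383,268).

```bash
python3 - <<'E'
from h import *
I=cv2.imread('pics/top0.png')
def crop(x,y,w,h,k=4):
    c=cv2.resize(I[y:y+h,x:x+w],None,fx=k,fy=k,interpolation=cv2.INTER_CUBIC)
    c=cv2.convertScaleAbs(c,alpha=1.5)
    for i in range(x-x%20+20,x+w,20): cv2.putText(c,str(i),((i-x)*k-10,10),0,.35,(0,0,255)); cv2.line(c,((i-x)*k,12),((i-x)*k,18),(0,0,255))
    for i in range(y-y%20+20,y+h,20): cv2.putText(c,str(i),(0,(i-y)*k+4),0,.35,(0,0,255)); cv2.line(c,(24,(i-y)*k),(32,(i-y)*k),(0,0,255))
    return c
cv2.imwrite('pics/crop.png',np.hstack([crop(198,160,125,100),crop(365,140+20,75,100)]))
g=cv2.cvtColor(I,cv2.COLOR_BGR2HSV)
for p in [(229,187),(264,193),(298,200),(223,220),(257,227),(292,233),(391,223),(245,205),(222,250),(300,249)]: print(p,I[p[1],p[0]],g[p[1],p[0]])
E
```

```text
(229, 187) [ 89 102 114] [ 16  56 114]
(264, 193) [ 96 111 122] [ 17  54 122]
(298, 200) [ 95 110 123] [ 16  58 123]
(223, 220) [ 94 108 122] [ 15  59 122]
(257, 227) [100 115 126] [ 17  53 126]
(292, 233) [105 119 129] [ 18  47 129]
(391, 223) [105 121 130] [ 19  49 130]
(245, 205) [66 73 79] [16 42 79]
(222, 250) [116 120 127] [ 11  22 127]
(300, 249) [ 97 104 111] [ 15  32 111]
```

View pics/crop.png

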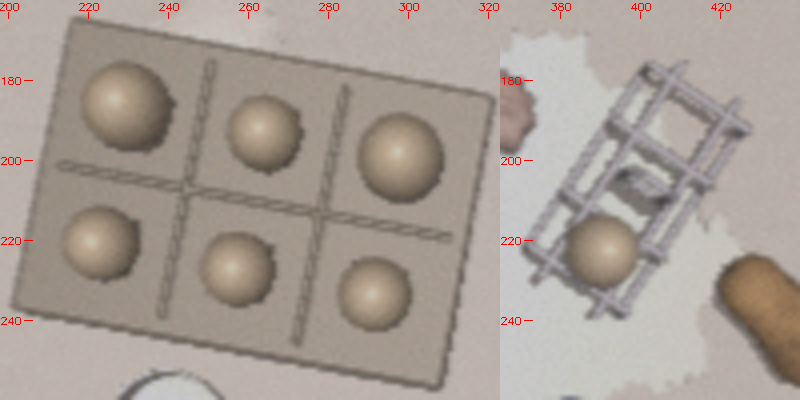

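The crop shows two larger duck eggs at (230,187) and (298,199.5), four smaller hen eggs and the rack hen at (390,223). The free opening is up and to the right of the handle, near (414,191).

```bash
python3 - <<'E'
from h import *
d=grab('top')
c=lambda u,v:(198+u/4,160+v/4); k=lambda u,v:(365+(u-500)/4,160+v/4)
E=[(c(128,106.5),50,(1,1)),(c(264.5,133.5),44,(1,0)),(c(400.5,158),50,(1,-1)),(c(101,243.5),44,(0,1)),(c(238,269.5),44,(0,0)),(c(374,294.5),44,(0,-1))]
P=np.array([plane(d,*p,z)[:2] for p,z,_ in E]); L=np.array([[80*(i-.5),80*j] for _,_,(i,j) in E])
H=(L).T@(P-P.mean(0)); th=np.arctan2(H[0,1]-H[1,0],H[0,0]+H[1,1]); Rm=np.array([[np.cos(th),-np.sin(th)],[np.sin(th),np.cos(th)]])
print('tray',P.mean(0).round(1),'yaw',th.round(3)); F=L@Rm.T+P.mean(0)
print('eggs',P.round(1).tolist()); print('grid',F.round(1).tolist())
print('tray corners',[plane(d,*c(*q),30)[:2].round(1).tolist() for q in [(72,17),(494,97),(440,389),(11,308)]])
print('hen5',plane(d,*k(601.5,251.5),42)[:2].round(1))
q=[k(650,68),k(745,128),k(530,247),k(620,312)]
print('rack',[plane(d,*p,28)[:2].round(1).tolist() for p in q], 'handle',plane(d,*k(645,178),76)[:2])
print('garlic',plane(d,363,187,25)[:2],'potato',plane(d,435,238,22)[:2],'spice',plane(d,326,122,50)[:2])
E
```

```text
tray [546.8 105.2] yaw -0.156
eggs [[598.7, 177.6], [586.0, 99.2], [573.8, 19.9], [519.7, 190.6], [507.1, 111.3], [495.2, 32.7]]
grid [[598.7, 178.0], [586.3, 99.0], [573.8, 20.0], [519.7, 190.5], [507.2, 111.5], [494.8, 32.4]]
tray corners [[652.4, 216.6], [612.9, -33.0], [441.7, -6.7], [481.0, 243.7]]
hen5 [ 526.8 -194.7]
rack [[636.2, -223.8], [602.4, -280.5], [528.5, -155.0], [492.2, -208.5]] handle [ 567.80497589 -212.90901588]
garlic [ 609.91374712 -131.25942087] potato [ 494.95395953 -303.7345826 ] spice [757.01982473 -38.91363818]
```

The grid fit agrees with the eggs to 0.4 mm. I'll make the first move towards duck egg 2 at (573.8, 20).

{"api": "move_arm", "payload": {
  "rows": "-0.034 -0.025 0 0 0 0.01 -1;-0.09 -0.07 0 0 0 0.02 -1;-0.17 -0.126 0 0 0 0.04 -1;-0.25 -0.19 0 0 0 0.06 -1;-0.34 -0.25 0 0 0 0.08 -1;-0.43 -0.32 0 0 0 0.1 -1;-0.52 -0.39 0 0 0 0.12 -1;-0.61 -0.46 0 0 0 0.14 -1;-0.7 -0.52 0 0 0 0.153 -1;-0.77 -0.58 0 0 0 0.153 -1;-0.82 -0.615 0 0 0 0.153 -1;-0.843 -0.63 0 0 0 0.153 -1"
}}

```text
clock: 1.2
eef_pos: [431.9, 297.7, 245.5]
tool_rot: [-3.141, 0.002, 2.438]
force: [-0.3, 0.2, 0.1]
width: 85.3
gripper_force: 0.0
```

```bash
cat >> h.py <<'E'
def go(x,y,z,close=50):
    s=read_state(); M=R.from_euler('xyz',s['tool_rot'])
    v=M.inv().apply(np.array([x,y,z])-s['eef_pos'])/300
    D=R.from_euler('xyz',[np.pi,0,np.radians(close+90)])
    r=(M.inv()*D).as_rotvec()/(np.pi/2)
    print('t',round(s['clock'],2),'at',s['eef_pos'].round(1),'rot',s['tool_rot'].round(3),'w',round(s['width'],1),'F',s['force'].round(1),'g',round(s['gripper_force'],1)); print('shift',v.round(4),'turn',r.round(4))
E
python3 -c "
from h import *
go(573.8,20,150)"
```

```text
t 1.2 at [431.9 297.7 245.5] rot [-3.141e+00  2.000e-03  2.438e+00] w 85.3 F [-0.3  0.2  0.1] g 0.0
shift [-0.959  -0.3999  0.3205] turn [-0.0006  0.0011 -0.0032]
```

{"api": "move_arm", "payload": {
  "rows": "-0.04 -0.016 0.013 0 0 0 -1;-0.11 -0.045 0.036 0 0 0 -1;-0.2 -0.083 0.067 0 0 0 -1;-0.3 -0.125 0.1 0 0 0 -1;-0.4 -0.167 0.134 0 0 0 -1;-0.5 -0.208 0.167 0 0 0 -1;-0.6 -0.25 0.2 0 0 0 -1;-0.7 -0.29 0.234 0 0 0 -1;-0.8 -0.333 0.267 0 0 0 -1;-0.88 -0.367 0.294 0 0 0 -1;-0.94 -0.392 0.314 0 0 0 -1;-0.959 -0.4 0.32 0 0 0 -1"
}}

```text
clock: 2.2
eef_pos: [574.5, 21.6, 148.3]
tool_rot: [-3.14, 0.001, 2.44]
force: [-0.5, 0.3, -0.1]
width: 85.5
gripper_force: 0.0
```

```bash
python3 -c "
from h import *
go(573.8,20,60)
d=grab('wrist'); print(proj(d,[573.8,20,52]),proj(d,[573.8,20,94]),d['f'])
a=d['img'][:,:,::-1].copy(); cv2.circle(a,tuple(int(q) for q in proj(d,[573.8,20,52])),3,(0,0,255),1)
cv2.imwrite('pics/w1.png',a)"
```

```text
t 2.2 at [574.5  21.6 148.3] rot [-3.14e+00  1.00e-03  2.44e+00] w 85.5 F [-0.5  0.3 -0.1] g 0.0
shift [-0.0014 -0.0051  0.2943] turn [-0.0011  0.0006 -0.0024]
(np.float64(313.3605739628826), np.float64(206.54292402334033)) (np.float64(312.56936829638437), np.float64(226.93142043754904)) 319.32565151842965
```

View pics/w1.png

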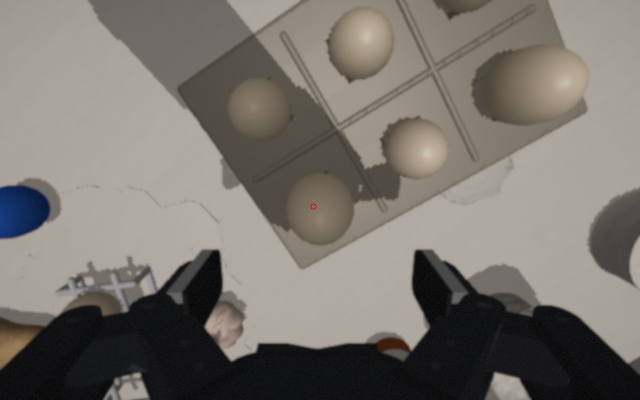

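The wrist view shows duck 2 at about (320,208), between the fingers, whose midline is at column 317. The other view puts it about 3 mm away, so I'll go lower and compare again.

{"api": "move_arm", "payload": {
  "rows": "0 0 0.03 0 0 0 -1;0 0 0.09 0 0 0 -1;0 0 0.15 0 0 0 -1;0 0 0.2 0 0 0 -1;0 0 0.21 0 0 0 -1;0 0 0.21 0 0 0 -1"
}}

```text
clock: 2.75
eef_pos: [572.4, 27.8, 85.4]
tool_rot: [-3.141, -0.003, 2.447]
force: [0.1, -0.5, 0.3]
width: 85.1
gripper_force: 0.0
```

```bash
python3 -c "
from h import *
go(573.8,20,60)
d=grab('wrist'); print(proj(d,[573.8,20,52]),proj(d,read_state()['eef_pos']))
cv2.imwrite('pics/w2.png',d['img'][:,:,::-1])"
```

```text
t 2.75 at [572.4  27.8  85.4] rot [-3.141e+00 -3.000e-03  2.447e+00] w 85.1 F [ 0.1 -0.5  0.3] g 0.0
shift [-0.0203 -0.0169  0.0846] turn [-0.0006 -0.0017  0.0024]
(np.float64(305.8775668621116), np.float64(250.038666083196)) (np.float64(315.2285645750051), np.float64(272.397342468152))
```

View pics/w2.png

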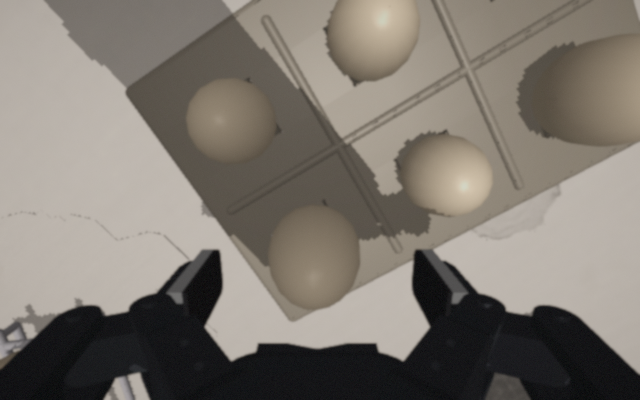

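{"api": "move_arm", "payload": {
  "rows": "0 0 0 0 0 0 -1;0 0 0 0 0 0 -1;0 0 0 0 0 0 -1;0 0 0 0 0 0 -1"
}}

```text
clock: 3.13
eef_pos: [574.2, 25.6, 87.0]
tool_rot: [3.141, 0.001, 2.444]
force: [0.5, 0.1, 0.3]
width: 85.6
gripper_force: 0.0
```

```bash
cat >> h.py <<'E'
def egg(d,u,v,r=40):
    I=d['img']; h=cv2.cvtColor(cv2.medianBlur(I,5),cv2.COLOR_RGB2LAB).astype(int)
    m=((h[:,:,2]-h[v,u,2])>-4).astype(np.uint8); m=cv2.morphologyEx(m,cv2.MORPH_OPEN,np.ones((5,5)))
    n,l,st,ce=cv2.connectedComponentsWithStats(m); k=l[v,u]
    c=max(cv2.findContours((l==k).astype(np.uint8),0,1)[0],key=len)
    return st[k],ce[k].round(1),[round(q,1) for q in cv2.fitEllipse(c)[0]],[round(q,1) for q in cv2.minEnclosingCircle(c)[0]]
E
python3 -c "
from h import *
go(573.8,20,60)
d=grab('wrist'); p=read_state()['eef_pos'].copy(); go(573.8,20,60);p[2]=52; print(proj(d,[573.8,20,52]),proj(d,p))
print(egg(d,315,257))
print(d['img'][257,315],d['img'][300,300],d['img'][215,260])
"
```

```text
t 3.13 at [574.2  25.6  87. ] rot [3.141e+00 1.000e-03 2.444e+00] w 85.6 F [0.5 0.1 0.3] g 0.0
shift [-0.0108 -0.0152  0.09  ] turn [0.0006 0.0005 0.0006]
t 3.18 at [574.1  25.5  86.9] rot [3.141e+00 1.000e-03 2.444e+00] w 85.6 F [ 0.6 -0.2  0.3] g 0.0
shift [-0.0109 -0.0148  0.0896] turn [0.0005 0.0004 0.0005]
(np.float64(306.8346574616395), np.float64(244.02478929744797)) (np.float64(314.78253662940335), np.float64(238.53285564602217))
(array([  245,     0,   395,   314, 55347], dtype=int32), array([464.3, 123.4]), [425.1, 133.4], [452.8, 147.5])
[141 128 110] [132 124 110] [88 82 73]
```

```bash
python3 -c "
from h import *
d=grab('wrist'); I=cv2.GaussianBlur(d['img'],(3,3),0).astype(int)
h=cv2.cvtColor(d['img'],cv2.COLOR_RGB2HSV)
for v in (235,250,265): print(v,[(u,I[v,u].sum()//3,h[v,u,1]) for u in list(range(254,284,3))+list(range(342,372,3))])
for u in (305,315,325): print(u,[(v,I[v,u].sum()//3,h[v,u,1]) for v in list(range(180,222,3))+list(range(285,318,3))])
"
```

```text
235 [(254, np.int64(81), np.uint8(43)), (257, np.int64(81), np.uint8(46)), (260, np.int64(80), np.uint8(47)), (263, np.int64(81), np.uint8(44)), (266, np.int64(80), np.uint8(46)), (269, np.int64(81), np.uint8(43)), (272, np.int64(90), np.uint8(54)), (275, np.int64(97), np.uint8(60)), (278, np.int64(100), np.uint8(56)), (281, np.int64(103), np.uint8(57)), (342, np.int64(109), np.uint8(56)), (345, np.int64(107), np.uint8(57)), (348, np.int64(104), np.uint8(57)), (351, np.int64(102), np.uint8(56)), (354, np.int64(99), np.uint8(57)), (357, np.int64(93), np.uint8(60)), (360, np.int64(84), np.uint8(53)), (363, np.int64(81), np.uint8(46)), (366, np.int64(88), np.uint8(41)), (369, np.int64(88), np.uint8(44))]
250 [(254, np.int64(84), np.uint8(43)), (257, np.int64(80), np.uint8(43)), (260, np.int64(81), np.uint8(43)), (263, np.int64(81), np.uint8(46)), (266, np.int64(81), np.uint8(46)), (269, np.int64(86), np.uint8(51)), (272, np.int64(97), np.uint8(56)), (275, np.int64(102), np.uint8(57)), (278, np.int64(106), np.uint8(55)), (281, np.int64(108), np.uint8(61)), (342, np.int64(115), np.uint8(5
[... 3036 characters left out ...]
(66), np.uint8(40)), (198, np.int64(62), np.uint8(47)), (201, np.int64(87), np.uint8(62)), (204, np.int64(96), np.uint8(61)), (207, np.int64(98), np.uint8(59)), (210, np.int64(100), np.uint8(59)), (213, np.int64(103), np.uint8(57)), (216, np.int64(105), np.uint8(59)), (219, np.int64(107), np.uint8(57)), (285, np.int64(123), np.uint8(55)), (288, np.int64(122), np.uint8(54)), (291, np.int64(119), np.uint8(56)), (294, np.int64(116), np.uint8(57)), (297, np.int64(111), np.uint8(58)), (300, np.int64(125), np.uint8(46)), (303, np.int64(178), np.uint8(20)), (306, np.int64(182), np.uint8(19)), (309, np.int64(181), np.uint8(20)), (312, np.int64(181), np.uint8(22)), (315, np.int64(180), np.uint8(20))]
```

```bash
cat >> h.py <<'E'
def eggpts(p,kind):  # surface points of an egg standing at bottom point p
    H,r,w=(72,25,30) if kind=='duck' else (58,21.5,24)
    t=np.linspace(0,np.pi,40); z=np.where(np.cos(t)>0,w+(H-w)*np.cos(t),w+w*np.cos(t)); q=r*np.sin(t); a=np.linspace(0,2*np.pi,60)
    return np.stack([p[0]+np.outer(q,np.cos(a)),p[1]+np.outer(q,np.sin(a)),p[2]+np.outer(z,0*a+1)],-1).reshape(-1,3)
def bbc(d,p,kind):
    u=np.array([proj(d,q) for q in eggpts(p,kind)]); return (u.min(0)+u.max(0))/2
def locate(d,p,kind,obs):  # bottom point whose outline box is centred at obs: two linear steps
    p=np.array(p,float)
    for _ in range(3):
        b=bbc(d,p,kind); J=np.array([bbc(d,p+e,kind)-b for e in ([1,0,0],[0,1,0])]).T
        p[:2]+=np.linalg.solve(J,np.array(obs)-b)
    return p
def blob(d,u,v,lo=51):
    s=cv2.cvtColor(d['img'],cv2.COLOR_RGB2HSV)[:,:,1]; m=(cv2.medianBlur(s,5)>=lo).astype(np.uint8)
    m=cv2.morphologyEx(m,cv2.MORPH_OPEN,np.ones((7,7)))
    n,l,st,ce=cv2.connectedComponentsWithStats(m); k=l[int(v),int(u)]; x,y,w,h,a=st[k]
    return (x+w/2-.5,y+h/2-.5),(x,y,w,h,a)
E
python3 -c "
from h import *
d=grab('wrist'); p=[573.8,20,22]
print(bbc(d,p,'duck'))
print(blob(d,315,250)); print(locate(d,p,'duck',(314.5,251.5)))
o,b=blob(d,440,170); print(o,b,locate(d,[586.3,99,20.5],'hen',o))
o,b=blob(d,230,120); print(o,b,locate(d,[494.8,32.4,20.5],'hen',o))
print(read_state()['eef_pos'])
"
```

```text
[306.66711081 251.24966285]
((np.float64(315.0), np.float64(250.0)), (np.int32(270), np.int32(199), np.int32(91), np.int32(103), np.int32(7371)))
[576.54196488  23.04315391  22.        ]
(np.float64(442.5), np.float64(168.5)) (np.int32(401), np.int32(128), np.int32(84), np.int32(82), np.int32(3629)) [587.25989424 100.79753466  20.5       ]
(np.float64(232.0), np.float64(115.0)) (np.int32(188), np.int32(73), np.int32(89), np.int32(85), np.int32(6026)) [497.60350456  35.92303109  20.5       ]
[573.94887714  25.4420976   86.59390761]
```

{"api": "move_arm", "payload": {
  "rows": "-0.004 -0.002 0.03 0 0 0 -1;-0.008 -0.004 0.07 0 0 0 -1;-0.011 -0.006 0.11 0 0 0 -1;-0.011 -0.006 0.135 0 0 0 -1;-0.011 -0.006 0.14 0 0 0 -1;-0.011 -0.006 0.14 0 0 0 -1;-0.011 -0.006 0.14 0 0 0 -0.6;-0.011 -0.006 0.14 0 0 0 -0.4;-0.011 -0.006 0.14 0 0 0 -0.4;-0.011 -0.006 0.14 0 0 0 -0.4"
}}

```text
clock: 4.12
eef_pos: [575.5, 22.1, 44.8]
tool_rot: [3.141, 0.001, 2.445]
force: [0.8, -0.4, 0.7]
width: 59.9
gripper_force: 0.0
```

```bash
python3 -c "
from h import *
d=grab('wrist'); go(576,22.5,45)
cv2.imwrite('pics/w4.png',d['img'][:,:,::-1])"
```

```text
t 4.17 at [575.5  22.1  44.7] rot [3.141e+00 1.000e-03 2.444e+00] w 59.8 F [-0.2  0.4 -0.1] g 0.0
shift [-0.0004  0.0023 -0.0009] turn [0.0004 0.0003 0.0007]
```

View pics/w4.png

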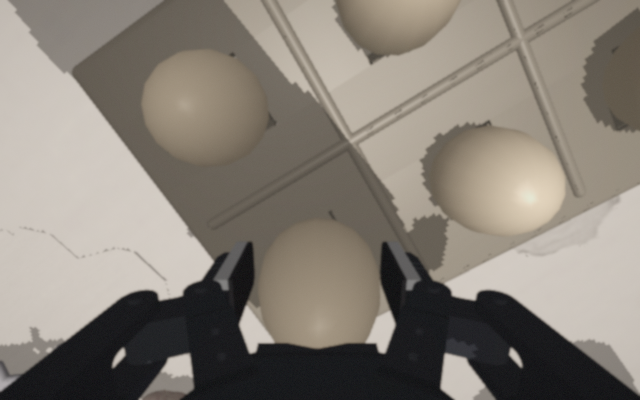

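The wrist view shows the egg at columns 259–380 and the jaw edges at 253 and 381. The jaws need about 1 mm in +y, and then they can close gently.

{"api": "move_arm", "payload": {
  "rows": "0 0.003 0 0 0 0 -0.4;0 0.003 0 0 0 0 -0.35;0 0.003 0 0 0 0 -0.3;0 0.003 0 0 0 0 -0.25;0 0.003 0 0 0 0 -0.22;0 0.003 0 0 0 0 -0.2;0 0.003 0 0 0 0 -0.18;0 0.003 0 0 0 0 -0.16;0 0.003 0 0 0 0 -0.14;0 0.003 0 0 0 0 -0.12"
}}

```text
clock: 5.0
eef_pos: [575.9, 22.8, 44.5]
tool_rot: [3.141, 0.0, 2.445]
force: [0.7, 0.5, 1.0]
width: 48.5
gripper_force: 32.3
```

{"api": "move_arm", "payload": {
  "rows": "0 0 0 0 0 0 -0.13;0 0 0 0 0 0 -0.13;0 0 0 0 0 0 -0.13"
}}

```text
clock: 5.25
eef_pos: [575.9, 22.8, 44.5]
tool_rot: [3.141, 0.0, 2.445]
force: [-0.1, -0.1, 2.5]
width: 48.3
gripper_force: 32.2
```

{"api": "move_arm", "payload": {
  "rows": "0 0 0 0 0 0 -0.14;0 0 0 0 0 0 -0.14;0 0 0 0 0 0 -0.14"
}}

```text
clock: 5.5
eef_pos: [575.9, 22.8, 44.4]
tool_rot: [3.141, 0.0, 2.445]
force: [-0.5, 0.2, 2.4]
width: 48.8
gripper_force: 22.1
```

{"api": "move_arm", "payload": {
  "rows": "0 0 -0.01 0 0 0 -0.14;0 0 -0.03 0 0 0 -0.14;0 0 -0.06 0 0 0 -0.14;0 0 -0.1 0 0 0 -0.14;0 0 -0.15 0 0 0 -0.14;0 0 -0.2 0 0 0 -0.14;0 0 -0.26 0 0 0 -0.14;0 0 -0.32 0 0 0 -0.14;0 0 -0.37 0 0 0 -0.14;0 0 -0.41 0 0 0 -0.14;0 0 -0.43 0 0 0 -0.14;0 0 -0.44 0 0 0 -0.14"
}}

```text
clock: 6.5
eef_pos: [576.3, 22.6, 178.1]
tool_rot: [3.14, 0.002, 2.444]
force: [0.5, -0.8, -1.2]
width: 49.0
gripper_force: 22.0
```

```bash
python3 -c "
from h import *
go(658,-286,185)"
```

```text
t 6.5 at [576.3  22.6 178.1] rot [3.140e+00 2.000e-03 2.444e+00] w 49.0 F [ 0.5 -0.8 -1.2] g 22.0
shift [-0.8694 -0.6137 -0.0224] turn [0.0011 0.0011 0.0005]
```

{"api": "move_arm", "payload": {
  "rows": "-0.02 -0.014 0 0 0 0 -0.14;-0.07 -0.05 0 0 0 0 -0.14;-0.15 -0.105 0 0 0 0 -0.14;-0.24 -0.17 0 0 0 0 -0.14;-0.34 -0.24 0 0 0 0 -0.14;-0.44 -0.31 0 0 0 0 -0.14;-0.54 -0.38 0 0 0 0 -0.14;-0.64 -0.45 0 0 0 0 -0.14;-0.73 -0.51 0 0 0 0 -0.14;-0.8 -0.56 0 0 0 0 -0.14;-0.85 -0.595 0 0 0 0 -0.14;-0.872 -0.612 0 0 0 0 -0.14"
}}

```text
clock: 7.5
eef_pos: [657.1, -291.1, 174.7]
tool_rot: [-3.139, -0.0, 2.44]
force: [-0.6, -0.2, -0.6]
width: 48.6
gripper_force: 22.0
```

{"api": "move_arm", "payload": {
  "rows": "0 0 0 0 0 0 -0.14;0 0 0 0 0 0 -0.14;0 0 0 0 0 0 -0.14;0 0 0 0 0 0 -0.14"
}}

```text
clock: 7.83
eef_pos: [658.7, -283.6, 176.2]
tool_rot: [3.141, -0.001, 2.447]
force: [0.7, 1.0, -0.8]
width: 49.0
gripper_force: 22.0
```

```bash
python3 -c "
from h import *
d=grab('wrist'); go(604.7,-240.6,150)
a=d['img'][:,:,::-1].copy()
for p in ([604.7,-240.6,30],[529,-192,30],[567,-216,79]): 
  q=proj(d,p); print(q); cv2.circle(a,tuple(int(x) for x in q),2,(0,0,255),-1)
cv2.imwrite('pics/w5.png',a)
cv2.imwrite('pics/w5raw.png',d['img'][:,:,::-1]); np.save('w5T.npy',d['T'])"
```

```text
t 7.88 at [ 658.7 -283.9  176.4] rot [ 3.141e+00 -1.000e-03  2.447e+00] w 48.6 F [ 0.   0.3 -0.2] g 22.0
shift [ 0.2305 -0.0045  0.088 ] turn [ 0.0005 -0.0006  0.0021]
(np.float64(313.43402882170477), np.float64(108.98941887406365))
(np.float64(298.23772922212066), np.float64(-13.931537498465985))
(np.float64(304.39369645562516), np.float64(36.89245379126206))
```

View pics/w5.png

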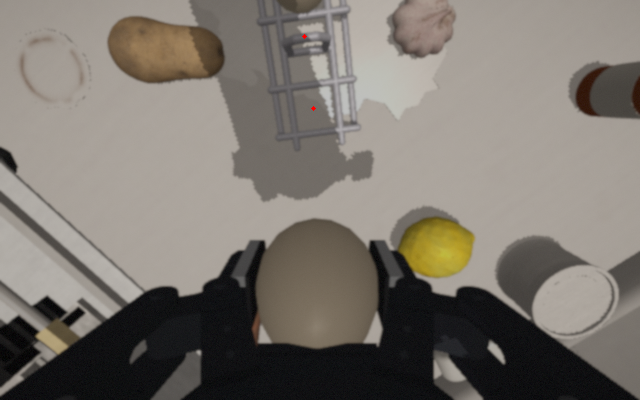

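The wrist view shows the free opening bounded by wires at columns 287–339 and rows 83–132, with its centre near (313,107). My prediction was (313.4,109), so they agree well. The egg hangs upright.

```bash
python3 -c "
from h import *
I=cv2.imread('pics/w5raw.png').mean(2).astype(int)
for r in (97,107,118): print(r,270,I[r,270:360].tolist())
for c in (305,315,322): print(c,70,I[70:145,c].tolist())
"
```

```text
97 270 [107, 104, 97, 95, 97, 99, 99, 92, 92, 98, 105, 106, 106, 107, 107, 104, 97, 94, 96, 100, 100, 96, 91, 94, 100, 104, 105, 107, 106, 106, 107, 107, 105, 108, 108, 108, 110, 112, 114, 117, 117, 118, 117, 117, 117, 118, 116, 116, 117, 117, 117, 124, 142, 162, 179, 187, 190, 190, 190, 183, 165, 138, 119, 113, 121, 138, 154, 165, 161, 150, 153, 172, 186, 188, 190, 190, 189, 181, 159, 139, 144, 157, 159, 150, 153, 171, 185, 189, 189, 189]
107 270 [108, 107, 105, 99, 96, 96, 99, 100, 96, 91, 92, 99, 105, 106, 105, 108, 103, 97, 92, 95, 99, 100, 98, 92, 91, 98, 104, 107, 107, 108, 107, 106, 107, 106, 108, 109, 108, 107, 105, 107, 107, 107, 107, 108, 107, 107, 106, 107, 109, 107, 107, 107, 111, 113, 114, 116, 120, 144, 170, 184, 181, 166, 144, 124, 112, 119, 135, 155, 167, 162, 150, 154, 173, 187, 190, 191, 190, 186, 175, 152, 135, 146, 159, 158, 147, 150, 170, 185, 188, 181]
118 270 [107, 107, 105, 107, 102, 97, 93, 96, 100, 98, 93, 91, 95, 104, 107, 108, 107, 107, 103, 98, 92, 96, 100, 100, 95, 91, 94, 101, 106, 106, 107, 108, 107, 108, 107, 108, 107, 108, 106, 107, 107, 107, 107, 10
[... 658 characters left out ...]
2, 111, 103, 99, 103, 103, 99, 91, 87, 89, 103, 112, 116, 118, 117, 116, 118, 118, 117, 118, 117, 113, 111, 108, 107, 107, 108, 108, 106, 107, 108, 106, 107, 105, 106, 106, 107, 107, 108, 107, 107, 106, 107, 106, 106, 106, 106, 106, 107, 106, 102, 99, 99, 104, 107, 100, 93, 89, 93, 102, 107, 107, 107, 106, 108, 107, 108]
322 70 [185, 185, 185, 186, 186, 186, 186, 182, 170, 144, 139, 152, 164, 161, 144, 125, 136, 163, 181, 188, 189, 189, 189, 186, 179, 170, 158, 142, 125, 119, 116, 117, 117, 116, 114, 114, 112, 111, 108, 106, 107, 106, 107, 106, 106, 105, 107, 106, 107, 107, 107, 107, 108, 107, 107, 106, 105, 101, 97, 97, 103, 106, 103, 94, 88, 92, 104, 106, 107, 108, 108, 106, 107, 106, 107]
```

{"api": "move_arm", "payload": {
  "rows": "0.01 0 0 0 0 0 -0.14;0.035 0 0 0 0 0 -0.14;0.075 0 0 0 0 0 -0.14;0.12 0 0.02 0 0 0 -0.14;0.165 0 0.05 0 0 0 -0.14;0.205 0 0.09 0 0 0 -0.14;0.225 0 0.13 0 0 0 -0.14;0.235 0 0.17 0 0 0 -0.14;0.235 0 0.195 0 0 0 -0.14;0.235 0 0.205 0 0 0 -0.14;0.235 0 0.205 0 0 0 -0.14;0.235 0 0.205 0 0 0 -0.14"
}}

```text
clock: 8.88
eef_pos: [604.8, -241.0, 115.2]
tool_rot: [3.141, 0.001, 2.444]
force: [-0.8, -0.6, 0.2]
width: 49.0
gripper_force: 22.0
```

{"api": "move_arm", "payload": {
  "rows": "0 0 0 0 0 0 -0.14;0 0 0 0 0 0 -0.14;0 0 0 0 0 0 -0.14;0 0 0 0 0 0 -0.14"
}}

```text
clock: 9.22
eef_pos: [604.6, -240.9, 115.1]
tool_rot: [3.141, 0.001, 2.444]
force: [0.3, 0.7, -0.4]
width: 48.7
gripper_force: 22.0
```

```bash
python3 -c "
from h import *
go(604,-240.8,60)
d=grab('wrist'); go(604,-240.8,60)
for p in ([604,-240.8,30],[529,-192,30],[567,-216,79]): print(proj(d,p))
print(bbc(d,[528.5,-192,19],'hen'))
cv2.imwrite('pics/w6.png',d['img'][:,:,::-1])"
```

```text
t 9.22 at [ 604.6 -240.9  115.1] rot [3.141e+00 1.000e-03 2.444e+00] w 48.7 F [ 0.3  0.7 -0.4] g 22.0
shift [ 0.0019 -0.0011  0.1838] turn [0.0001 0.0004 0.0006]
t 9.27 at [ 604.5 -240.8  115. ] rot [3.141 0.    2.444] w 48.6 F [-0.1 -0.3 -1.5] g 22.0
shift [ 0.0015 -0.0011  0.1834] turn [0.0001 0.0002 0.0006]
(np.float64(314.89617891496056), np.float64(209.8391169302481))
(np.float64(297.4001036674078), np.float64(74.9526669541707))
(np.float64(305.0402626061512), np.float64(157.2877569257047))
[294.86931764  69.62379888]
```

View pics/w6.png

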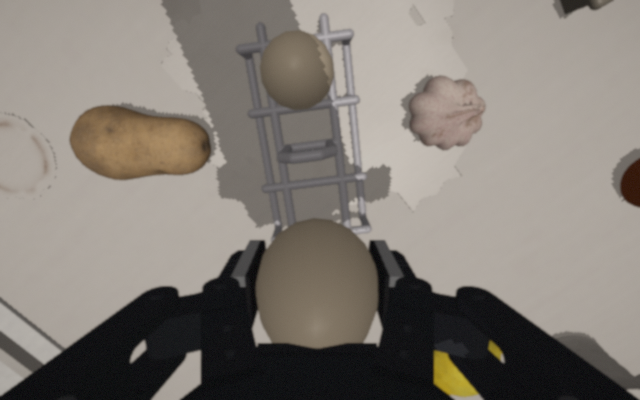

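The wrist view shows hen egg 5 at (296,70) and the free opening centred at column 315, both as predicted. Next I'll lower the egg softly.

{"api": "move_arm", "payload": {
  "rows": "0 -0.002 0.01 0 0 0 -0.14;0 -0.002 0.035 0 0 0 -0.14;0 -0.002 0.07 0 0 0 -0.14;0 -0.002 0.11 0 0 0 -0.14;0 -0.002 0.15 0 0 0 -0.14;0 -0.002 0.18 0 0 0 -0.14;0 -0.002 0.2 0 0 0 -0.14;0 -0.002 0.212 0 0 0 -0.14;0 -0.002 0.22 0 0 0 -0.14;0 -0.002 0.226 0 0 0 -0.14;0 -0.002 0.23 0 0 0 -0.14;0 -0.002 0.23 0 0 0 -0.14"
}}

```text
clock: 10.27
eef_pos: [604.2, -241.3, 46.0]
tool_rot: [3.141, 0.0, 2.444]
force: [-0.3, -0.2, -0.8]
width: 49.0
gripper_force: 22.0
```

{"api": "move_arm", "payload": {
  "rows": "0 0 0.002 0 0 0 -0.14;0 0 0.004 0 0 0 -0.14;0 0 0.006 0 0 0 -0.14;0 0 0.008 0 0 0 -0.14;0 0 0.008 0 0 0 -0.14;0 0 0.008 0 0 0 -0.14"
}}

```text
clock: 10.77
eef_pos: [604.4, -241.0, 43.9]
tool_rot: [3.141, 0.0, 2.445]
force: [-0.0, 0.9, 3.9]
width: 48.6
gripper_force: 22.2
```

{"api": "move_arm", "payload": {
  "rows": "0 0 0.001 0 0 0 -0.14;0 0 0.002 0 0 0 -0.14;0 0 0.002 0 0 0 -0.14"
}}

```text
clock: 11.02
eef_pos: [604.4, -240.9, 43.7]
tool_rot: [3.141, 0.0, 2.445]
force: [-1.5, 1.2, 8.3]
width: 48.9
gripper_force: 22.4
```

{"api": "move_arm", "payload": {
  "rows": "0 0 0 0 0 0 -0.16;0 0 0 0 0 0 -0.18;0 0 0 0 0 0 -0.22;0 0 0 0 0 0 -0.3;0 0 0 0 0 0 -0.4;0 0 0 0 0 0 -0.55;0 0 0 0 0 0 -0.7;0 0 0 0 0 0 -0.7"
}}

```text
clock: 11.68
eef_pos: [603.9, -241.3, 42.6]
tool_rot: [-3.141, -0.0, 2.444]
force: [-0.6, -0.9, 0.2]
width: 72.5
gripper_force: 0.0
```

{"api": "move_arm", "payload": {
  "rows": "0 0 -0.02 0 0 0 -0.7;0 0 -0.06 0 0 0 -0.7;0 0 -0.11 0 0 0 -0.7;0 0 -0.17 0 0 0 -0.7;0 0 -0.23 0 0 0 -0.7;0 0 -0.27 0 0 0 -0.7;0 0 -0.3 0 0 0 -0.7;0 0 -0.3 0 0 0 -0.7;0 0 -0.3 0 0 0 -0.7"
}}

```text
clock: 12.43
eef_pos: [604.1, -241.2, 133.2]
tool_rot: [3.141, 0.001, 2.445]
force: [-0.0, 0.4, -0.7]
width: 72.7
gripper_force: 0.0
```

```bash
python3 -c "
from h import *
d=grab('wrist'); go(528.5,-192,120)
h=cv2.cvtColor(d['img'],cv2.COLOR_RGB2HSV)[:,:,1]
print(bbc(d,[528.5,-192,19],'hen'),bbc(d,[604.4,-241,20.5],'duck'))
for n,p in (('hen',[528.5,-192,19]),('duck',[604.4,-241,20.5])):
  q=bbc(d,p,n)
  for lo in (40,45,51):
    o,b=blob(d,q[0],q[1],lo); print(n,lo,o,[int(x) for x in b],locate(d,p,n,o).round(1))
cv2.imwrite('pics/w7.png',d['img'][:,:,::-1])
"
```

```text
t 12.48 at [ 603.6 -241.   132.4] rot [-3.141e+00 -1.000e-03  2.444e+00] w 72.9 F [-0.2 -0.1 -0.3] g 0.0
shift [ 0.2968 -0.0354  0.0415] turn [-0.0002 -0.0005  0.0007]
[297.7359185   73.52643203] [315.79293414 214.76113254]
hen 40 (np.float64(299.5), np.float64(73.5)) [267, 38, 66, 72, 3705] [ 529.2 -191.1   19. ]
hen 45 (np.float64(299.0), np.float64(73.5)) [267, 39, 65, 70, 3639] [ 529.  -191.4   19. ]
hen 51 (np.float64(299.0), np.float64(73.5)) [267, 39, 65, 70, 3568] [ 529.  -191.4   19. ]
duck 40 (np.float64(318.0), np.float64(213.5)) [283, 176, 71, 76, 4266] [ 604.7 -239.3   20.5]
duck 45 (np.float64(318.0), np.float64(214.0)) [283, 177, 71, 75, 4191] [ 604.9 -239.5   20.5]
duck 51 (np.float64(318.0), np.float64(213.5)) [284, 177, 69, 74, 4097] [ 604.7 -239.3   20.5]
```

{"api": "move_arm", "payload": {
  "rows": "0.02 -0.003 0 0 0 0 -0.7;0.07 -0.01 0 0 0 0 -0.7;0.13 -0.018 0 0 0 0 -0.7;0.19 -0.026 0 0 0 0 -0.7;0.25 -0.033 0 0 0 0 -0.7;0.285 -0.038 0 0 0 0 -0.7;0.298 -0.039 0 0 0 0 -0.7;0.298 -0.039 0.03 0 0 0 -0.7;0.298 -0.039 0.07 0 0 0 -0.7;0.298 -0.039 0.1 0 0 0 -0.7;0.298 -0.039 0.1 0 0 0 -0.7;0.298 -0.039 0.1 0 0 0 -0.7"
}}

```text
clock: 13.48
eef_pos: [527.7, -193.0, 101.7]
tool_rot: [-3.141, -0.002, 2.444]
force: [-0.8, -0.2, 1.3]
width: 72.4
gripper_force: 0.0
```

{"api": "move_arm", "payload": {
  "rows": "0 0 0.02 0 0 0 -0.7;0 0 0.06 0 0 0 -0.7;0 0 0.11 0 0 0 -0.7;0 0 0.15 0 0 0 -0.7;0 0 0.18 0 0 0 -0.7;0 0 0.195 0 0 0 -0.7;0 0 0.197 0 0 0 -0.6;0 0 0.197 0 0 0 -0.5;0 0 0.197 0 0 0 -0.4;0 0 0.197 0 0 0 -0.3;0 0 0.197 0 0 0 -0.25;0 0 0.197 0 0 0 -0.25"
}}

```text
clock: 14.48
eef_pos: [528.3, -192.9, 44.2]
tool_rot: [3.141, 0.001, 2.444]
force: [-0.4, -0.3, -0.6]
width: 53.3
gripper_force: 0.0
```

```bash
python3 -c "
from h import *
d=grab('wrist'); go(528,-192.6,44)
cv2.imwrite('pics/w8.png',d['img'][:,:,::-1]); q=bbc(d,[528,-192.6,19],'hen');print(q)
I=d['img'].mean(2).astype(int); S=cv2.cvtColor(d['img'],cv2.COLOR_RGB2HSV)[:,:,1]
for r in (255,265,275): print(r,240,list(zip(range(240,280,2),I[r,240:280:2].tolist(),S[r,240:280:2].tolist())),list(zip(range(354,400,2),I[r,354:400:2].tolist(),S[r,354:400:2].tolist())))
"
```

```text
t 14.53 at [ 528.2 -192.9   44.1] rot [3.141e+00 1.000e-03 2.445e+00] w 53.5 F [0.4 0.2 1. ] g 0.0
shift [0.001  0.0002 0.0003] turn [0.0002 0.0004 0.0007]
[314.68648096 275.62063649]
255 240 [(240, 78, 0), (242, 76, 3), (244, 78, 6), (246, 74, 3), (248, 49, 5), (250, 15, 32), (252, 11, 109), (254, 12, 55), (256, 10, 46), (258, 15, 45), (260, 55, 13), (262, 100, 10), (264, 102, 10), (266, 90, 11), (268, 105, 21), (270, 116, 27), (272, 111, 26), (274, 92, 48), (276, 90, 58), (278, 93, 58)] [(354, 99, 57), (356, 98, 56), (358, 95, 60), (360, 93, 61), (362, 88, 59), (364, 96, 44), (366, 114, 26), (368, 116, 25), (370, 116, 23), (372, 106, 23), (374, 46, 26), (376, 14, 34), (378, 12, 39), (380, 18, 27), (382, 20, 36), (384, 19, 36), (386, 56, 4), (388, 75, 0), (390, 77, 3), (392, 77, 3), (394, 76, 3), (396, 75, 7), (398, 55, 5)]
265 240 [(240, 76, 7), (242, 68, 4), (244, 36, 14), (246, 16, 43), (248, 15, 32), (250, 12, 96), (252, 8, 77), (254, 14, 17), (256, 15, 75), (258, 14, 34), (260, 35, 7), (262, 90, 8), (264, 106, 7), (266, 99, 10), (268, 92, 11), (270, 91, 34), (272, 88, 57), (274
[... 343 characters left out ...]
(394, 77, 0), (396, 78, 6), (398, 75, 7)]
275 240 [(240, 26, 19), (242, 15, 71), (244, 12, 0), (246, 15, 16), (248, 14, 34), (250, 14, 0), (252, 11, 59), (254, 10, 46), (256, 17, 27), (258, 17, 67), (260, 26, 27), (262, 87, 11), (264, 125, 8), (266, 147, 8), (268, 141, 9), (270, 105, 25), (272, 91, 58), (274, 94, 60), (276, 96, 59), (278, 100, 61)] [(354, 105, 58), (356, 103, 59), (358, 101, 58), (360, 99, 59), (362, 97, 60), (364, 95, 57), (366, 110, 43), (368, 147, 23), (370, 141, 21), (372, 101, 22), (374, 29, 17), (376, 17, 67), (378, 10, 46), (380, 9, 26), (382, 13, 36), (384, 16, 30), (386, 18, 0), (388, 15, 60), (390, 12, 39), (392, 12, 102), (394, 25, 28), (396, 63, 4), (398, 76, 3)]
```

{"api": "move_arm", "payload": {
  "rows": "0 0.002 0 0 0 0 -0.2;0 0.002 0 0 0 0 -0.15;0 0.002 0 0 0 0 -0.1;0 0.002 0 0 0 0 -0.07;0 0.002 0 0 0 0 -0.04;0 0.002 0 0 0 0 -0.02;0 0.002 0 0 0 0 0;0 0.002 0 0 0 0 0.01;0 0.002 0 0 0 0 0.02;0 0.002 0 0 0 0 0.02"
}}

```text
clock: 15.37
eef_pos: [528.5, -192.2, 43.8]
tool_rot: [3.141, 0.0, 2.445]
force: [0.3, 0.7, 1.3]
width: 41.4
gripper_force: 11.1
```

{"api": "move_arm", "payload": {
  "rows": "0 0 0 0 0 0 0.03;0 0 0 0 0 0 0.03;0 0 -0.01 0 0 0 0.03;0 0 -0.03 0 0 0 0.03;0 0 -0.06 0 0 0 0.03;0 0 -0.1 0 0 0 0.03;0 0 -0.16 0 0 0 0.03;0 0 -0.22 0 0 0 0.03;0 0 -0.28 0 0 0 0.03;0 0 -0.33 0 0 0 0.03;0 0 -0.35 0 0 0 0.03;0 0 -0.36 0 0 0 0.03"
}}

```text
clock: 16.37
eef_pos: [529.1, -192.7, 153.6]
tool_rot: [3.14, 0.003, 2.444]
force: [0.4, -0.9, -0.7]
width: 41.8
gripper_force: 17.5
```

```bash
python3 -c "
from h import *
go(575.9,22.8,152)"
```

```text
t 16.37 at [ 529.1 -192.7  153.6] rot [3.140e+00 3.000e-03 2.444e+00] w 41.8 F [ 0.4 -0.9 -0.7] g 17.5
shift [0.3416 0.6509 0.0052] turn [0.0007 0.0018 0.0005]
```

{"api": "move_arm", "payload": {
  "rows": "0.01 0.02 0 0 0 0 0.03;0.035 0.065 0 0 0 0 0.03;0.07 0.13 0 0 0 0 0.03;0.11 0.21 0 0 0 0 0.03;0.15 0.29 0 0 0 0 0.03;0.19 0.37 0 0 0 0 0.03;0.23 0.45 0 0 0 0 0.03;0.27 0.52 0 0 0 0 0.03;0.3 0.58 0 0 0 0 0.03;0.32 0.62 0 0 0 0 0.03;0.335 0.643 0 0 0 0 0.03;0.34 0.651 0 0 0 0 0.03"
}}

```text
clock: 17.37
eef_pos: [575.2, 24.5, 151.0]
tool_rot: [-3.141, -0.001, 2.446]
force: [0.2, -0.4, -1.3]
width: 41.8
gripper_force: 17.5
```

{"api": "move_arm", "payload": {
  "rows": "0 0 0 0 0 0 0.03;0 0 0 0 0 0 0.03;0 0 0 0 0 0 0.03;0 0 0 0 0 0 0.03;0 0 0 0 0 0 0.03;0 0 0 0 0 0 0.03"
}}

```text
clock: 17.87
eef_pos: [575.5, 22.2, 151.8]
tool_rot: [-3.142, 0.0, 2.443]
force: [-0.0, -0.6, -0.3]
width: 41.6
gripper_force: 17.5
```

```bash
python3 -c "
from h import *
go(575.9,22.8,60); d=grab('wrist'); go(575.9,22.8,60)
for n,p in (('hen',[588.4,101.7,20.5]),('hen',[496.9,35.1,20.5]),('duck',[600.8,180.7,22])):
  q=bbc(d,p,n); 
  try: o,b=blob(d,*q); print(n,q,o,[int(x) for x in b],locate(d,p,n,o).round(1))
  except Exception as e: print(q,e)
"
```

```text
t 17.87 at [575.5  22.2 151.8] rot [-3.142  0.     2.443] w 41.6 F [-0.  -0.6 -0.3] g 17.5
shift [3.000e-04 2.400e-03 3.059e-01] turn [-0.      0.0001  0.    ]
t 17.92 at [575.5  22.4 151.8] rot [-3.142  0.     2.444] w 41.7 F [-0.5  0.1 -0.8] g 17.5
shift [-1.000e-04  1.900e-03  3.058e-01] turn [-0.      0.      0.0001]
hen [411.68042043 147.8866809 ] (np.float64(319.5), np.float64(199.5)) [0, 0, 640, 400, 231107] [575.3  26.4  20.5]
hen [256.82544176 108.67136733] (np.float64(258.5), np.float64(108.5)) [228, 78, 62, 62, 3036] [497.6  36.1  20.5]
duck [528.01385409  85.77437387] (np.float64(520.5), np.float64(85.5)) [478, 47, 86, 78, 4856] [597.6 177.1  22. ]
```

{"api": "move_arm", "payload": {
  "rows": "0 0.001 0.015 0 0 0 0.03;0 0.001 0.05 0 0 0 0.03;0 0.001 0.1 0 0 0 0.03;0 0.001 0.16 0 0 0 0.03;0 0.001 0.22 0 0 0 0.03;0 0.001 0.27 0 0 0 0.03;0 0.001 0.305 0 0 0 0.03;0 0.001 0.325 0 0 0 0.03;0 0.001 0.335 0 0 0 0.03;0 0.001 0.342 0 0 0 0.03;0 0.001 0.345 0 0 0 0.03;0 0.001 0.345 0 0 0 0.03"
}}

```text
clock: 18.92
eef_pos: [576.1, 23.1, 48.6]
tool_rot: [3.141, 0.001, 2.444]
force: [0.5, 0.5, -1.0]
width: 41.5
gripper_force: 17.5
```

{"api": "move_arm", "payload": {
  "rows": "0 0 0.002 0 0 0 0.03;0 0 0.004 0 0 0 0.03;0 0 0.006 0 0 0 0.03;0 0 0.008 0 0 0 0.03;0 0 0.008 0 0 0 0.03;0 0 0.008 0 0 0 0.03"
}}

```text
clock: 19.42
eef_pos: [575.7, 23.1, 45.8]
tool_rot: [3.142, -0.0, 2.444]
force: [0.3, 0.8, -0.9]
width: 41.6
gripper_force: 17.5
```

{"api": "move_arm", "payload": {
  "rows": "0 0 0.001 0 0 0 0.03;0 0 0.002 0 0 0 0.03;0 0 0.003 0 0 0 0.03;0 0 0.003 0 0 0 0.03"
}}

```text
clock: 19.75
eef_pos: [576.0, 23.0, 45.0]
tool_rot: [3.141, 0.0, 2.444]
force: [0.6, 0.1, 0.9]
width: 41.8
gripper_force: 17.6
```

{"api": "move_arm", "payload": {
  "rows": "0 0 0.001 0 0 0 0.03;0 0 0.002 0 0 0 0.03;0 0 0.003 0 0 0 0.03;0 0 0.003 0 0 0 0.03"
}}

```text
clock: 20.08
eef_pos: [576.0, 22.9, 44.5]
tool_rot: [3.141, 0.001, 2.444]
force: [-0.3, -0.4, 6.1]
width: 41.7
gripper_force: 17.9
```

{"api": "move_arm", "payload": {
  "rows": "0 0 0 0 0 0 0.01;0 0 0 0 0 0 -0.01;0 0 0 0 0 0 -0.05;0 0 0 0 0 0 -0.12;0 0 0 0 0 0 -0.25;0 0 0 0 0 0 -0.4;0 0 0 0 0 0 -0.5;0 0 0 0 0 0 -0.5"
}}

```text
clock: 20.75
eef_pos: [575.7, 23.1, 43.9]
tool_rot: [-3.141, -0.0, 2.444]
force: [0.8, -1.1, -0.4]
width: 64.4
gripper_force: 0.0
```

{"api": "move_arm", "payload": {
  "rows": "0 0 -0.02 0 0 0 -0.5;0 0 -0.06 0 0 0 -0.5;0 0 -0.11 0 0 0 -0.5;0 0 -0.17 0 0 0 -0.5;0 0 -0.23 0 0 0 -0.5;0 0 -0.29 0 0 0 -0.6;0 0 -0.33 0 0 0 -0.7;0 0 -0.34 0 0 0 -0.8;0 0 -0.34 0 0 0 -0.8;0 0 -0.34 0 0 0 -0.8"
}}

```text
clock: 21.58
eef_pos: [575.5, 23.1, 146.1]
tool_rot: [3.142, -0.0, 2.445]
force: [-0.1, -0.8, -0.2]
width: 77.0
gripper_force: 0.0
```

```bash
python3 -c "
from h import *
go(600.5,180.3,146); d=grab('wrist')
for n,p in (('hen',[575.7,22.6,20.5]),('hen',[588.4,101.7,20.5]),('hen',[496.9,35.1,20.5])):
  q=bbc(d,p,n); o,b=blob(d,*q); print(n,q,o,[int(x) for x in b],locate(d,p,n,o).round(1))
"
```

```text
t 21.58 at [575.5  23.1 146.1] rot [ 3.142 -0.     2.445] w 77.0 F [-0.1 -0.8 -0.2] g 0.0
shift [0.2724 0.4552 0.0005] turn [ 0.     -0.      0.0007]
hen [315.03231516 206.03551074] (np.float64(316.5), np.float64(205.5)) [289, 176, 56, 60, 2652] [576.1  23.7  20.5]
hen [412.96836363 149.84715483] (np.float64(412.5), np.float64(149.5)) [382, 120, 62, 60, 2279] [588.  101.6  20.5]
hen [254.37888478 109.54479384] (np.float64(256.0), np.float64(109.5)) [225, 78, 63, 64, 3210] [497.6  36.   20.5]
```

{"api": "move_arm", "payload": {
  "rows": "0.01 0.015 0 0 0 0 -0.8;0.03 0.05 0 0 0 0 -0.8;0.06 0.1 0 0 0 0 -0.8;0.1 0.165 0 0 0 0 -0.8;0.14 0.23 0 0 0 0 -0.8;0.18 0.3 0 0 0 0 -0.8;0.215 0.36 0 0 0 0 -0.8;0.245 0.41 0 0 0 0 -0.8;0.265 0.442 0 0 0 0 -0.8;0.272 0.455 0 0 0 0 -0.8;0.272 0.455 0 0 0 0 -0.8;0.272 0.455 0 0 0 0 -0.8"
}}

```text
clock: 22.63
eef_pos: [600.6, 179.2, 145.7]
tool_rot: [-3.14, 0.0, 2.444]
force: [0.1, -0.3, -0.5]
width: 77.1
gripper_force: 0.0
```

{"api": "move_arm", "payload": {
  "rows": "0 0 0.02 0 0 0 -0.8;0 0 0.06 0 0 0 -0.8;0 0 0.11 0 0 0 -0.8;0 0 0.15 0 0 0 -0.8;0 0 0.18 0 0 0 -0.8;0 0 0.2 0 0 0 -0.8;0 0 0.2 0 0 0 -0.8;0 0 0.2 0 0 0 -0.8;0 0 0.2 0 0 0 -0.8"
}}

```text
clock: 23.38
eef_pos: [601.3, 180.2, 86.4]
tool_rot: [3.141, 0.001, 2.444]
force: [-0.8, -0.7, 0.9]
width: 76.6
gripper_force: 0.0
```

```bash
cat >> h.py <<'E'
def edges(d,rows):
    I=d['img'].mean(2).astype(int); S=cv2.cvtColor(cv2.medianBlur(d['img'],3),cv2.COLOR_RGB2HSV)[:,:,1]
    for r in rows:
        l=r_=317
        while S[r,l-2:l+1].max()>=50 and I[r,l]>60 and l>2: l-=1
        while S[r,r_:r_+3].max()>=50 and I[r,r_]>60 and r_<637: r_+=1
        a,b=l,r_
        while I[r,a]>45 and a>0: a-=1
        while I[r,b]>45 and b<639: b+=1
        print(r,'egg',l,r_,'mid',(l+r_)/2,'jaw',a,b,'mid',(a+b)/2)
E
python3 -c "
from h import *
go(600.5,180.3,45); d=grab('wrist')
p=[600.5,180.3,22]; q=bbc(d,p,'duck'); o,b=blob(d,*q); print(q,o,[int(x) for x in b],locate(d,p,'duck',o).round(1))
edges(d,(235,245,255,265,275))
cv2.imwrite('pics/w9.png',d['img'][:,:,::-1])
"
```

```text
t 23.38 at [601.3 180.2  86.4] rot [3.141e+00 1.000e-03 2.444e+00] w 76.6 F [-0.8 -0.7  0.9] g 0.0
shift [ 0.0022 -0.0015  0.1381] turn [0.0005 0.0003 0.0006]
[314.06676058 244.33102535] (np.float64(316.5), np.float64(243.0)) [271, 192, 92, 103, 7377] [600.8 181.7  22. ]
235 egg 270 364 mid 317.0 jaw 0 639 mid 319.5
245 egg 270 363 mid 316.5 jaw 0 639 mid 319.5
255 egg 271 362 mid 316.5 jaw 230 403 mid 316.5
265 egg 275 358 mid 316.5 jaw 232 403 mid 317.5
275 egg 280 354 mid 317.0 jaw 233 402 mid 317.5
```

{"api": "move_arm", "payload": {
  "rows": "0.001 0 0.02 0 0 0 -0.8;0.002 0 0.06 0 0 0 -0.8;0.003 0 0.1 0 0 0 -0.8;0.004 0 0.125 0 0 0 -0.8;0.004 0 0.136 0 0 0 -0.8;0.004 0 0.138 0 0 0 -0.7;0.004 0 0.138 0 0 0 -0.6;0.004 0 0.138 0 0 0 -0.5;0.004 0 0.138 0 0 0 -0.4;0.004 0 0.138 0 0 0 -0.35;0.004 0 0.138 0 0 0 -0.35"
}}

```text
clock: 24.35
eef_pos: [600.1, 181.0, 45.0]
tool_rot: [3.141, 0.0, 2.444]
force: [-0.1, -0.5, -0.7]
width: 57.9
gripper_force: 0.0
```

```bash
python3 -c "
from h import *
d=grab('wrist'); go(600.5,180.3,45); edges(d,(250,258,265,275))
"
```

```text
t 24.4 at [600.1 181.   44.9] rot [3.141 0.    2.444] w 57.7 F [-0.5 -0.5 -1. ] g 0.0
shift [-0.0026 -0.0009 -0.0002] turn [0.0003 0.0002 0.0007]
250 egg 265 369 mid 317.0 jaw 254 379 mid 316.5
258 egg 262 372 mid 317.0 jaw 255 379 mid 317.0
265 egg 260 375 mid 317.5 jaw 255 379 mid 317.0
275 egg 256 378 mid 317.0 jaw 255 379 mid 317.0
```

Centred, so I'll close gently.

{"api": "move_arm", "payload": {
  "rows": "0 0 0 0 0 0 -0.3;0 0 0 0 0 0 -0.26;0 0 0 0 0 0 -0.23;0 0 0 0 0 0 -0.2;0 0 0 0 0 0 -0.18;0 0 0 0 0 0 -0.16;0 0 0 0 0 0 -0.15;0 0 0 0 0 0 -0.14;0 0 0 0 0 0 -0.14;0 0 0 0 0 0 -0.14"
}}

```text
clock: 25.23
eef_pos: [600.1, 181.1, 44.8]
tool_rot: [3.141, 0.0, 2.445]
force: [1.2, 1.4, 1.4]
width: 48.5
gripper_force: 15.8
```

{"api": "move_arm", "payload": {
  "rows": "0 0 0 0 0 0 -0.135;0 0 -0.01 0 0 0 -0.135;0 0 -0.03 0 0 0 -0.135;0 0 -0.06 0 0 0 -0.135;0 0 -0.1 0 0 0 -0.135;0 0 -0.16 0 0 0 -0.135;0 0 -0.22 0 0 0 -0.135;0 0 -0.28 0 0 0 -0.135;0 0 -0.34 0 0 0 -0.135;0 0 -0.38 0 0 0 -0.135;0 0 -0.4 0 0 0 -0.135;0 0 -0.4 0 0 0 -0.135"
}}

```text
clock: 26.23
eef_pos: [600.8, 181.1, 166.5]
tool_rot: [3.139, 0.002, 2.444]
force: [-0.4, 0.1, -0.9]
width: 48.5
gripper_force: 19.7
```

{"api": "move_arm", "payload": {
  "rows": "-0.01 -0.02 0 0 0 0 -0.135;-0.03 -0.06 0 0 0 0 -0.135;-0.065 -0.12 0 0 0 0 -0.135;-0.11 -0.2 0 0 0 0 -0.135;-0.155 -0.28 0 0 0 0 -0.135;-0.2 -0.36 0 0 0 0 -0.135;-0.245 -0.44 0 0 0 0 -0.135;-0.29 -0.52 0 0 0 0 -0.135;-0.33 -0.59 0 0 0 0 -0.135;-0.365 -0.65 0 0 0 0 -0.135;-0.39 -0.69 0 0 0 0 -0.135;-0.4 -0.7 0 0 0 0 -0.135"
}}

```text
clock: 27.23
eef_pos: [554.6, -62.2, 163.6]
tool_rot: [-3.138, -0.001, 2.439]
force: [-1.0, -0.4, -0.3]
width: 48.5
gripper_force: 19.7
```

{"api": "move_arm", "payload": {
  "rows": "-0.01 -0.02 0 0 0 0 -0.135;-0.03 -0.06 0 0 0 0 -0.135;-0.06 -0.12 0 0 0 0 -0.135;-0.1 -0.19 0 0 0 0 -0.135;-0.14 -0.26 0 0 0 0 -0.135;-0.17 -0.32 0 0 0 0 -0.135;-0.195 -0.365 0 0 0 0 -0.135;-0.21 -0.395 0 0 0 0 -0.135;-0.217 -0.407 0 0 0 0 -0.135;-0.217 -0.407 0 0 0 0 -0.135;-0.217 -0.407 0 0 0 0 -0.135;-0.217 -0.407 0 0 0 0 -0.135"
}}

```text
clock: 28.23
eef_pos: [529.0, -190.9, 164.5]
tool_rot: [3.141, -0.001, 2.447]
force: [0.8, 0.3, -0.3]
width: 49.1
gripper_force: 19.7
```

{"api": "move_arm", "payload": {
  "rows": "0 0 0 0 0 0 -0.135;0 0 0 0 0 0 -0.135;0 0 0 0 0 0 -0.135;0 0 0 0 0 0 -0.135"
}}

```text
clock: 28.57
eef_pos: [528.7, -192.1, 164.6]
tool_rot: [3.142, -0.0, 2.445]
force: [-0.4, 0.1, 0.0]
width: 48.6
gripper_force: 19.7
```

```bash
python3 -c "
from h import *
go(528.3,-192.4,60); d=grab('wrist');go(528.3,-192.4,60)
edges(d,(250,265))
cv2.imwrite('pics/w10.png',d['img'][:,:,::-1])"
```

```text
t 28.57 at [ 528.7 -192.1  164.6] rot [ 3.142 -0.     2.445] w 48.6 F [-0.4  0.1  0. ] g 19.7
shift [ 3.000e-04 -1.500e-03  3.486e-01] turn [ 0.     -0.0001  0.0011]
t 28.62 at [ 528.7 -192.3  164.6] rot [ 3.142 -0.     2.445] w 48.6 F [ 0.5  0.4 -1.2] g 19.7
shift [ 0.0006 -0.0011  0.3487] turn [ 0.     -0.      0.0009]
250 egg 265 368 mid 316.5 jaw 264 370 mid 317.0
265 egg 260 374 mid 317.0 jaw 259 375 mid 317.0
```

{"api": "move_arm", "payload": {
  "rows": "0 -0.001 0.015 0 0 0 -0.135;0 -0.001 0.05 0 0 0 -0.135;0 -0.001 0.1 0 0 0 -0.135;0 -0.001 0.16 0 0 0 -0.135;0 -0.001 0.22 0 0 0 -0.135;0 -0.001 0.28 0 0 0 -0.135;0 -0.001 0.33 0 0 0 -0.135;0 -0.001 0.36 0 0 0 -0.135;0 -0.001 0.376 0 0 0 -0.135;0 -0.001 0.384 0 0 0 -0.135;0 -0.001 0.388 0 0 0 -0.135;0 -0.001 0.388 0 0 0 -0.135"
}}

```text
clock: 29.62
eef_pos: [528.7, -192.9, 48.5]
tool_rot: [3.141, 0.001, 2.444]
force: [-0.9, 0.4, -0.5]
width: 49.1
gripper_force: 19.7
```

{"api": "move_arm", "payload": {
  "rows": "0 0 0.002 0 0 0 -0.135;0 0 0.004 0 0 0 -0.135;0 0 0.006 0 0 0 -0.135;0 0 0.008 0 0 0 -0.135;0 0 0.01 0 0 0 -0.135;0 0 0.012 0 0 0 -0.135;0 0 0.012 0 0 0 -0.135"
}}

```text
clock: 30.2
eef_pos: [528.3, -192.7, 44.7]
tool_rot: [3.142, -0.0, 2.445]
force: [-0.5, 0.0, 0.7]
width: 48.4
gripper_force: 19.8
```

{"api": "move_arm", "payload": {
  "rows": "0 0 0.001 0 0 0 -0.135;0 0 0.002 0 0 0 -0.135;0 0 0.003 0 0 0 -0.135;0 0 0.004 0 0 0 -0.135;0 0 0.004 0 0 0 -0.135"
}}

```text
clock: 30.62
eef_pos: [528.2, -192.4, 44.1]
tool_rot: [3.141, -0.001, 2.444]
force: [-1.9, 2.3, 9.0]
width: 48.6
gripper_force: 20.3
```

{"api": "move_arm", "payload": {
  "rows": "0 0 0 0 0 0 -0.16;0 0 0 0 0 0 -0.18;0 0 0 0 0 0 -0.22;0 0 0 0 0 0 -0.3;0 0 0 0 0 0 -0.4;0 0 0 0 0 0 -0.55;0 0 0 0 0 0 -0.65;0 0 0 0 0 0 -0.65"
}}

```text
clock: 31.28
eef_pos: [528.3, -192.9, 43.3]
tool_rot: [-3.141, -0.0, 2.444]
force: [0.6, -0.1, 0.7]
width: 70.7
gripper_force: 0.0
```

{"api": "move_arm", "payload": {
  "rows": "0 0 -0.02 0 0 0 -0.65;0 0 -0.06 0 0 0 -0.65;0 0 -0.11 0 0 0 -0.65;0 0 -0.17 0 0 0 -0.65;0 0 -0.23 0 0 0 -0.65;0 0 -0.3 0 0 0 -0.65;0 0 -0.37 0 0 0 -0.65;0 0 -0.43 0 0 0 -0.65;0 0 -0.48 0 0 0 -0.65;0 0 -0.5 0 0 0 -0.65;0 0 -0.5 0 0 0 -0.65;0 0 -0.5 0 0 0 -0.65"
}}

```text
clock: 32.28
eef_pos: [528.3, -192.7, 193.7]
tool_rot: [3.141, 0.0, 2.444]
force: [-1.8, 0.4, -0.3]
width: 70.4
gripper_force: 0.0
```

{"api": "move_arm", "payload": {
  "rows": "0.02 0 -0.02 0 0 0 -0.65;0.07 0 -0.05 0 0 0 -0.65;0.14 0 -0.08 0 0 0 -0.65;0.22 0 -0.1 0 0 0 -0.65;0.3 0 -0.1 0 0 0 -0.65;0.38 0 -0.1 0 0 0 -0.65;0.45 0 -0.1 0 0 0 -0.65;0.48 0 -0.1 0 0 0 -0.65;0.5 0 -0.1 0 0 0 -0.65;0.5 0 -0.1 0 0 0 -0.65"
}}

```text
clock: 33.12
eef_pos: [412.8, -96.0, 223.3]
tool_rot: [-3.141, -0.001, 2.445]
force: [-0.2, 0.4, -0.8]
width: 70.4
gripper_force: 0.0
```

```bash
python3 -c "
from h import *
go(528,-192,200)
a=grab('top')['img'][140:290,150:450,::-1]; b=grab('side')['img'][130:330,220:420,::-1]
a=cv2.resize(a,None,fx=2.5,fy=2.5,interpolation=2)[:,:,:]; b=cv2.resize(b,(225,225),interpolation=2)
I=np.zeros((600,750,3),np.uint8); I[:375]=a; I[375:,:225]=b
cv2.imwrite('pics/fin.png',cv2.convertScaleAbs(I,alpha=1.4))"
```

```text
t 33.12 at [412.8 -96.  223.3] rot [-3.141e+00 -1.000e-03  2.445e+00] w 70.4 F [-0.2  0.4 -0.8] g 0.0
shift [-0.4999  0.0007  0.0772] turn [-0.0002 -0.0005  0.0011]
```

View pics/fin.png

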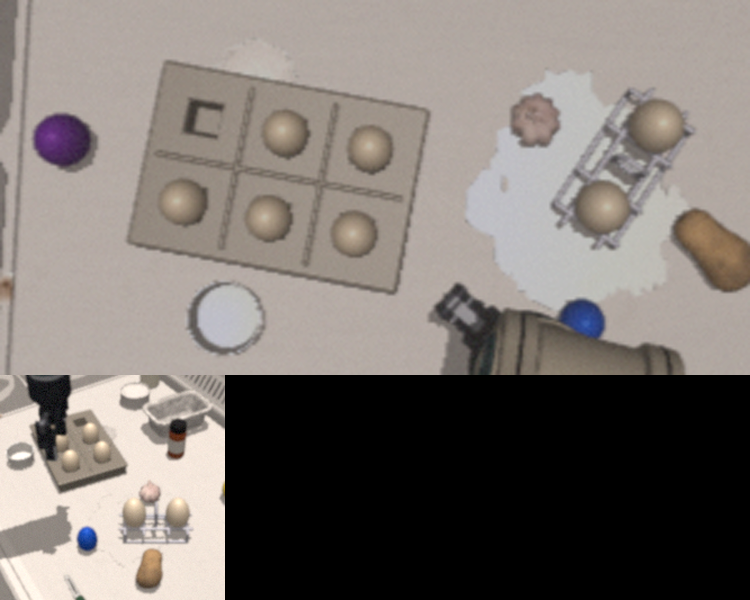

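The final pictures show both duck eggs upright in the rack, at about (657,125) and (602,208). The hen egg stands in the tray pocket at (370,149), and everything around them is where it was.

```bash
python3 -c "
from cell import *
print(finish_job())"
```

```text
the job is handed in; nothing more can be done
None
```

The job is handed in at about 33 s: both duck eggs stand upright in the rack and the small hen egg stands upright in a tray pocket, with nothing else seen to have moved; the first duck egg briefly read 32 N per finger while I tuned the grip, and all carrying was at 16–22 N.

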